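# Refit the gauge knob on the card creaser and hold it pressed

## Task

Wind the card creaser's hand crank clockwise (seen from above) for about two full turns until the gauge carriage has come right out from under its hood and reached its stop; move the carriage only with the crank. Then take the loose bar-grip knob from the counter, turn it so that its nose is on the same side as the flat of the carriage's upright D-shaped shaft, push it fully home on the shaft, and press the sprung shaft all the way in. Finish while still holding the knob pressed in, without letting go, and leave the other things on the counter where they are.

Things in the scene. Friction and masses are not known exactly. Their poses are not given: they have to be found in the camera images.
- machine: Fixed white-grey card creaser, bed 220 x 350 x 18 mm. Local y: gear housing with the crank (top 88 mm) about y +100; hood (94 mm wide, top 88 mm) from y +50 to -55, hiding the parked carriage; then open guide rods to an end block (48 mm high) at y -168. Creasing beam, 52 mm high, from local x +80. Origin: underside of the bed, on the line of crank and rods, z up; yaw within 0.3 rad.
- crank_axis (a point): Point on the crank's vertical turning axis (fixed to the machine, local x 0, y 100 mm) at mid height of the handle, 126 mm above the counter.
- crank_handle (a point): Centre of the crank's upright black handle, a freely spinning sleeve of 18 mm diameter, from 104 to 148 mm above the counter, 48 mm from the crank axis. The steel crank arm below it has its top at 103 mm. Pinch it from above and lead it round in a circle; the gripper need not turn.
- crank (a joint): Turn of the crank, rad, growing clockwise seen from above; at 0 the handle lies on the machine's +y side of the axis. Starts between 0 and 1.4; hard stop at 12.566 (two full turns from 0), where the carriage is right out. Friction of about 3 N at the handle; stays where it is left. Each turn moves the carriage 50 mm.
- carriage: Aluminium gauge carriage, 78 x 56 x 24 mm, its top 45 mm above the counter, axes parallel to the machine's; origin: centre of its underside. Driven by the crank along the machine's -y, from under the hood (local y -20 mm) to its stop (local y -120 mm).
- shaft_tip (a point): Centre of the top end of the steel D-shaft standing on the carriage: diameter 18 mm, one flat 3 mm from its axis, 30 mm tall (tip 75 mm above the counter) when not pressed, top 4 mm tapered. x: horizontal, out of the flat; z: up. Yaw against the machine within 0.9 rad; it turns only against 0.25 N m of friction. Under the hood until the crank is wound.
- shaft (a joint): How far the sprung shaft is pressed down into the carriage, m: 0 to 0.008 (its stop). The spring pushes up with 6 N at 0 and 14 N at the stop.
- knob: Loose grey knob, about 60 g, upright on the counter. Fluted skirt, diameter 55 mm, 22.5 mm tall; on it a bar grip along knob x, 44 mm long, 14 mm wide, 22.5 to 48 mm above the underside: grip across it, fingertips above the skirt. Origin: centre of the underside, where the D bore opens (20 mm deep, 1 mm wider all round than the shaft). Home: underside 20 mm below the shaft tip.
- knob_nose (a point): Outer end of the nose on the knob's skirt, 36 mm from the knob's axis along knob +x, 12 mm above its underside. It marks the side of the flat in the D bore: the knob goes on only with knob x along shaft_tip x, to about 0.2 rad (the taper leads it in).
- thumb_cap: loose round grey screw cap, diameter 34 mm, 20 mm tall, plain, no bar and no bore; a bystander. Origin: centre of its underside
- stapler: loose black stapler, 150 x 36 x 46 mm; a bystander. Origin: centre of its underside, x along its length
- clip_box: loose cardboard box of clips, 75 x 55 x 26 mm; a bystander. Origin: centre of its underside
- glue_stick: loose white upright glue stick, diameter 26 mm, 85 mm tall; a bystander. Origin: centre of its underside
- pen_cup: loose black pen cup, diameter 84 mm, 95 mm tall with pens to 145 mm; a bystander. Origin: centre of its underside
Things that resemble listed ones, but are neither listed nor needed, are in the scene too. What is meant by the knob is not black, blue or pink, and is the larger of those in its own colour.

How it is judged (in metres and radians):
On the way, in this order (a step that is already met when the one before it is completed fails the run):
1. the crank is wound to its stop, the carriage right out (value of joint crank above 12.25 rad), for 0.2 s.
2. the knob is home on the D-shaft (z of knob in the frame of shaft_tip below -0.0175 m and horizontal distance between knob and shaft_tip below 0.003 m and angle between the z axis of knob and the z axis of shaft_tip, either way round below 0.1 rad and x of knob_nose in the frame of shaft_tip above 0.02 m), for 0.2 s.
At the end, for the whole second after the job is handed in: Crank above 12.25 rad; knob home (underside 17.5 mm or more below the shaft tip, axis within 3 mm, tilt under 0.1 rad, nose on the flat side); shaft pressed in more than 5 of its 8 mm; fingers on the knob with more than 3 N, all through the last second (all of step 2 and value of joint crank above 12.25 rad and value of joint shaft above 0.005 m and contact force between the fingers and knob above 3 N); the arm keeps its last pose, push and grip.
It fails at once if the robot pushed the carriage or its shaft before the crank had brought it out (value of joint crank below 12.25 rad and contact force between any of the arm, the fingers and carriage above 2 N).
It fails at once if another thing on the counter was displaced by more than 30 mm (distance of any of thumb_cap, stapler, clip_box, glue_stick, pen_cup from where it was at the start of the episode above 0.03 m).
It also fails if it takes over 67 s, if anything falls off the work surface, if the arm or the gripper's body presses on something with over 40 N, if the wrist force passes 120 N, or if a joint passes its speed limit or range.

## Robot

A 6-joint arm with a two-finger parallel gripper is mounted at the origin on the work surface. World frame = base frame: x ahead of the robot, y to its left, z up, the work surface at z = 0. Lengths are in mm, angles in rad, forces in N, time in s.
With the tool pointing down it reaches from about 350 to 875 mm from the base axis. Payload 4.2 kg.
Tool frame: the origin (TCP) lies between the finger pads; the fingertips stand 25 mm ahead of it and the grasp point (between the pads) lies 6 mm ahead of it; z points along the fingers, y is the line along which they close (so a half turn about z gives the same grasp; the last joint's range is limited). The gripper opens to 85 mm and grips with 20 to 120 N. Pads are 22 mm wide; open, the fingers measure 114 mm over their backs; the gripper's body (76 mm by 85 mm) begins 54 mm behind the grasp point. The pads swing forward as they close: fully open they stand 13 mm farther back than shut.
Start: joints at [-0.891, 0.385, 0.008, 0, -1.194, -0.259], TCP at [255.319, -570.448, 256.312] pointing down, gripper open.
Joint ranges: [-3.14, 3.14], [-1.21, 2.06], [-1.07, 1.41], [-3.16, 2.05], [-2.99, -0.16], [-3.1, 3.1]. Speed limits (rad/s): [2.79, 2.79, 3.14, 3.14, 3.14, 3.14].

## Interface

Orientations are given as a unit quaternion [x, y, z, w].
In Python, from bench import arm gives the robot as it stands.
- The arm moves only by the shell command python3 -m pendant 'ROWS'. ROWS is JSON, a list of rows, each a list of 7 numbers: the shift along the tool's x, y, z in m, then the turn, a rotation vector about the tool's x, y, z in degrees, then the finger opening in m, from 0 to 0.0854. In form: [[x, y, z, wx, wy, wz, fingers], ...]. A call has 1 to 12 rows; each row shifts and turns the commanded pose from where the row before left it, along the tool's axes as they then stand; what a row does not reach is not made up. A row lasts 1/10 s, in which the tool goes at most 50 mm and 8.59 degrees, less where a joint would pass 70% of its speed; a pose out of reach is approached as far as the arm can. A call is refused whole if a number of a shift passes 0.05 or a number of a turn 8.59, either way. A call with a gripper value outside its range is refused whole. The fingers move at their own pace and stop on an object; the grip force is fixed at half the most. Time passes only in rows, so rows that do not move let the fingers close. It gives the time, the measured TCP pose, the force, the opening and the grip force at its end, in the units of the state.
- arm.read_state(): the state, without advancing time (a new reading comes with each control period).
- arm.get_image(name): name is "scene" or "top"; returns a dict with "image" (480x640x3 uint8, red, green, blue), "fx", "fy", "cx", "cy" (pixels), "k1" (the pictures are not rectified: a ray, as slopes to the right and down, at radius r is drawn at 1 + k1 r^2 times it, then the intrinsics apply), "xyz" and "rotation" of the camera in the world. Camera axes: x right, y down, z forward; pixel columns grow to the right and rows downward; lengths in mm; the calibration is good to about 2 mm. A picture is of the moment at which its call begins. There is no depth.
- arm.job_done(): hands the job in; it is judged then, once.
The state is a dict: "clock": time; "joints": joint angles; "joint_vel": joint speeds; "joint_efforts": joint torques, N m; "position": TCP position; "ee_rot": TCP orientation; "contact_force": force on the tool from outside, world axes, zero at the start; "wrist_torque": the same for the moment, N m; "gripper_width": finger opening in mm; "grasp_force": force on a finger pad.
Only numpy, scipy, OpenCV 4.12 (cv2) and the standard library are available. Lean on these libraries where they do the work, as an engineer would, in place of code of your own. Each camera call takes 0.05 s, during which the arm holds its last target. There are 200 camera calls.

## Working session

There is one attempt and no reset: what is moved stays moved. The work goes in short steps, Python scripts to look and compute and a shell command to move; the robot and the scene stay as the last step left them, time stands still between calls to the robot, and variables do not carry over. Pictures are saved under pics/ and viewed, at most 10 in all, crops included, and the job is handed in when it is done.

```bash
mkdir -p pics
cat > h.py <<'E'
import numpy as np, cv2
from bench import arm
from scipy.spatial.transform import Rotation as R
def shot(n,f=None):
    d=arm.get_image(n)
    if f: cv2.imwrite('pics/'+f,d['image'][...,::-1])
    return d
def rotm(d):
    r=np.array(d['rotation'],float)
    return r if r.shape==(3,3) else R.from_quat(r).as_matrix()
def ray(d,u,v):
    K=np.array([[d['fx'],0,d['cx']],[0,d['fy'],d['cy']],[0,0,1]])
    p=cv2.undistortPoints(np.array([[[u,v]]],float),K,np.array([d['k1'],0,0,0,0]))[0,0]
    return np.array(d['xyz'],float),rotm(d)@np.array([p[0],p[1],1])
def plane(d,u,v,z):
    o,r=ray(d,u,v); return o+r*(z-o[2])/r[2]
def tri(d1,p1,d2,p2):
    o1,r1=ray(d1,*p1);o2,r2=ray(d2,*p2)
    r1/=np.linalg.norm(r1);r2/=np.linalg.norm(r2)
    s=np.linalg.lstsq(np.c_[r1,-r2],o2-o1,rcond=None)[0]
    a=o1+s[0]*r1;b=o2+s[1]*r2
    return (a+b)/2,np.linalg.norm(a-b)
def pix(d,P):
    K=np.array([[d['fx'],0,d['cx']],[0,d['fy'],d['cy']],[0,0,1]])
    c=(np.array(P,float)-np.array(d['xyz'],float))@rotm(d)
    return cv2.projectPoints(c[None],np.zeros(3),np.zeros(3),K,np.array([d['k1'],0,0,0,0.]))[0][0,0]
E
python3 - <<'E'
from h import *
for n in('scene','top'):
    d=shot(n,n+'0.png'); print({k:v for k,v in d.items() if k!='image'})
s=arm.read_state(); print(s)
E
```

```text
{'fx': 464.50678810832056, 'fy': 464.50678810832056, 'cx': 322.56614332612793, 'cy': 245.7553982872676, 'k1': -0.06283764101777267, 'xyz': array([1035.45517244, -761.20041616,  895.68969062]), 'rotation': array([ 0.85748164,  0.30706111, -0.13414553, -0.39044039])}
{'fx': 538.8448120947044, 'fy': 538.8448120947044, 'cx': 314.3756738360572, 'cy': 240.2058115538544, 'k1': 0.022484976850952423, 'xyz': array([ 256.053008  ,  -83.90642725, 1288.86457848]), 'rotation': array([-0.70256409,  0.70483193, -0.06880272,  0.06987005])}
{'clock': 0.1, 'joints': array([-8.91410826e-01,  3.85497689e-01,  6.75336883e-03, -4.30285132e-04,
       -1.19398243e+00, -2.58590427e-01]), 'joint_vel': array([ 0.00235535, -0.00276401,  0.00359968,  0.00290616,  0.00067226,
        0.00047354]), 'joint_efforts': array([-4.96309895e-04, -3.93319094e+01,  1.88929027e+01,  4.19796333e+00,
       -2.59485561e-03,  7.09720837e-06]), 'position': array([ 255.1241863 , -570.04365165,  255.317159  ]), 'ee_rot': array([-2.08770977e-01,  9.77964062e-01,  9.51376749e-04, -2.57878990e-04]), 'contact_force': array([0.19384723, 0.15855289, 0.04413956]), 'wrist_torque': array([-0.02606764, -0.06652869,  0.0342396 ]), 'grasp_force': 0.0, 'gripper_width': 85.56042286498894}
```

View pics/scene0.png

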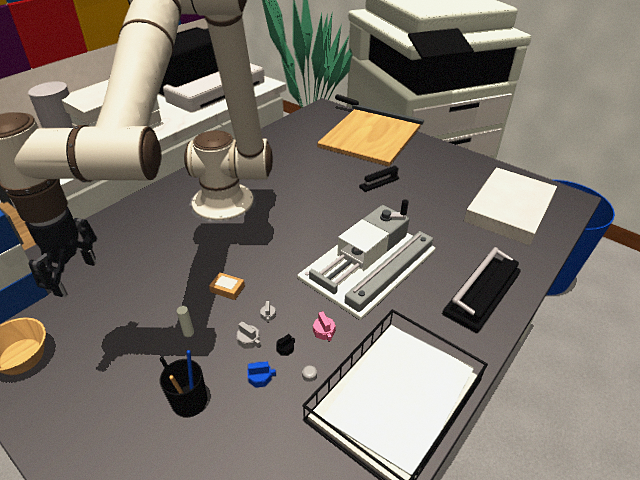

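View pics/top0.png

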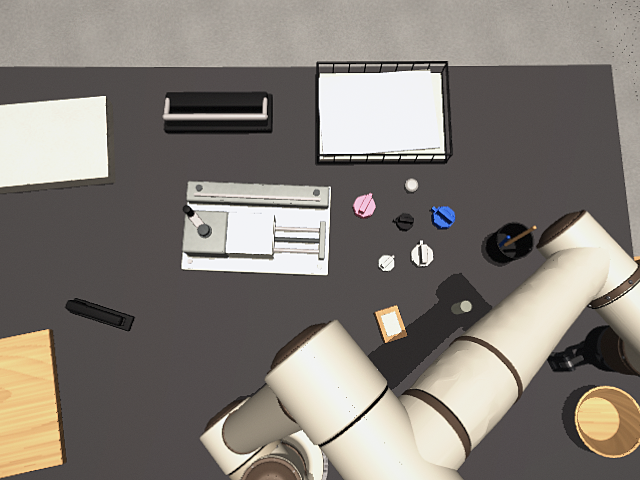

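Candidates (scene / top pixels): large grey (248,334)/(423,254); small grey (268,312)/(387,262); pink (324,326)/(365,206), black (286,345)/(404,222), blue (261,374)/(443,217). There is also a plain round cap at (310,373)/(411,185). The large grey one fits: it is grey and the larger of the two greys. I'll confirm it in an enlarged crop.

Run:
```python
from h import *
a=cv2.imread('pics/scene0.png');b=cv2.imread('pics/top0.png')
A=cv2.resize(a[180:280,330:440],None,fx=3.6,fy=3.6,interpolation=2)
B=cv2.resize(b[170:280,175:335],None,fx=2.5,fy=2.5,interpolation=2)
C=cv2.resize(a[295:355,225:305],None,fx=5,fy=5,interpolation=2)
D=cv2.resize(b[235:280,370:440],None,fx=5.6,fy=5.6,interpolation=2)
o=np.zeros((600,800,3),np.uint8)
for im,(y,x) in((A[:290],(0,0)),(B[:290],(0,400)),(C[:300],(300,0)),(D[:300],(300,405))):
    im=im[:,:800-x]; 
    if x==0: im=im[:,:400]
    o[y:y+im.shape[0],x:x+im.shape[1]]=im
cv2.imwrite('pics/crop1.png',o)
```

```text
(no output)
```

View pics/crop1.png

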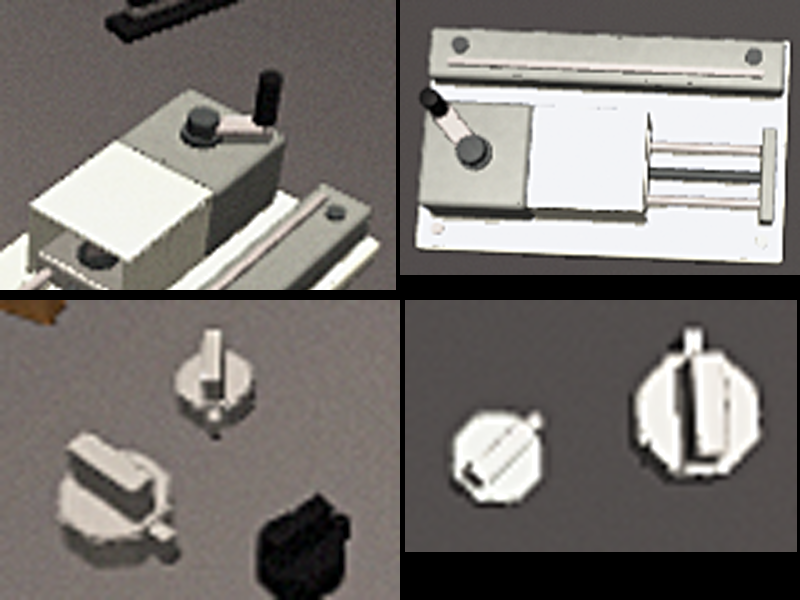

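The crop confirms it: the large grey knob is lower left in the scene view and right in the top view, with its nose pointing up in the top image. The crank handle's top is at about (405,200) in scene and (188,209) in top. Next I'll measure by masks.

```bash
cat > m1.py <<'E'
from h import *
S={};
for n in('scene','top'): S[n]=shot(n)
def comp(d,box,f):
    x0,y0,x1,y1=box; im=d['image'][y0:y1,x0:x1].astype(int)
    m=f(im).astype(np.uint8); n,l,st,c=cv2.connectedComponentsWithStats(m)
    k=1+np.argmax(st[1:,4]); return c[k]+[x0,y0],st[k],(l==k).astype(np.uint8)
dark=lambda im: im.max(2)<48
hs=comp(S['scene'],(398,194,412,218),dark); ht=comp(S['top'],(180,200,197,220),dark)
print('handle',hs[0],hs[1],ht[0],ht[1],tri(S['scene'],hs[0],S['top'],ht[0]))
br=lambda im: im.min(2)>110
gs=comp(S['scene'],(228,316,265,352),br); gt=comp(S['top'],(408,236,438,272),br)
print('knob',gs[0],gs[1],gt[0],gt[1],tri(S['scene'],gs[0],S['top'],gt[0]))
# bed lower edge in top view
im=S['top']['image'].astype(int)
pts=[]
for u in range(195,320,5):
    col=im[240:285,u].min(1); v=np.where(col>150)[0].max()+240.5; pts.append(plane(S['top'],u,v,18))
pts=np.array(pts); vx,vy,x0,y0=cv2.fitLine(pts[:,:2].astype(np.float32),2,0,.01,.01).ravel()
print('bed edge',pts[0],pts[-1],'dir',vx,vy)
for v in (225,250,262):
  row=im[v,175:340].min(1); w=np.where(row>90)[0]+175
  print('ends',v,plane(S['top'],w.min()-.5,v,18),plane(S['top'],w.max()+.5,v,18))
print('hub',plane(S['top'],204.2,230.4,110))
E
python3 m1.py
python3 - <<'E'
from h import *
b=cv2.imread('pics/top0.png')
print(b[236:276:1,405:442,1])
E
```

```text
handle [403.88888889 207.13333333] [ 2  6  8 15 90] [188.1        210.65714286] [ 3  5 11 12 70] (array([556.39071858, 198.89652582, 123.81506588]), np.float64(1.1252393764700233))
knob [249.18930958 336.71492205] [  1   5  36  31 449] [422.14366197 254.11267606] [  3   4  23  26 355] (array([ 476.6412909 , -339.28814885,   11.93997581]), np.float64(4.404759581633807))
bed edge [438.91342794 201.63069812  18.        ] [425.91997319 -83.59716909  18.        ] dir 0.044611618 0.9990044
ends 225 [547.48773834 233.73379216  18.        ] [ 546.31666163 -119.05372203   18.        ]
ends 250 [486.12840116 235.79476649  18.        ] [ 484.90991517 -116.13507223   18.        ]
ends 262 [457.0779118  236.85483344  18.        ] [ 455.83936866 -113.51170035   18.        ]
hub [513.85337165 163.96956854 110.        ]
[[81 78 81 ... 80 78 79]
 [77 79 78 ... 78 77 78]
 [77 79 80 ... 79 78 79]
 ...
 [79 80 78 ... 76 80 79]
 [78 79 79 ... 78 78 78]
 [77 78 77 ... 77 79 77]]
```

Run:
```python
from h import *
np.set_printoptions(linewidth=250)
b=cv2.imread('pics/top0.png').max(2);a=cv2.imread('pics/scene0.png').max(2)
print('top 178..215 x 202..240');print(b[202:240,178:216])
print('scene 378.. x 196..');print(a[196:228,376:414])
print('knob top 405 x 236');print(b[236:274,406:440])
```

```text
top 178..215 x 202..240
[[ 83  83  83 ...  35  36  40]
 [ 82  83  82 ...  30  33  32]
 [ 82  82  81 ... 112 108  82]
 ...
 [ 83  83  83 ... 207 206 207]
 [ 82  83  84 ... 209 209 207]
 [ 82  83  82 ... 209 208 207]]
scene 378.. x 196..
[[104  95 104 ...  98 100  95]
 [101  96 104 ...  97  99 101]
 [ 99 102  96 ...  97  96  89]
 ...
 [153 164 174 ...  99 109 101]
 [161 140 157 ... 103 105 106]
 [246 219 162 ... 101  98 107]]
knob top 405 x 236
[[82 85 83 ... 85 84 86]
 [84 83 83 ... 83 83 82]
 [83 84 84 ... 84 84 85]
 ...
 [84 82 84 ... 84 85 83]
 [84 83 84 ... 83 85 80]
 [83 82 83 ... 84 84 82]]
```

```bash
cat > zoom.py <<'E'
from h import *
def panel(im,x0,y0,w,h,f):
    P=cv2.resize(im[y0:y0+h,x0:x0+w],None,fx=f,fy=f,interpolation=0)
    for i in range(0,w,5):
        cv2.line(P,(i*f,0),(i*f,6 if (x0+i)%10 else 14),(0,0,255),1)
        if (x0+i)%10==0: cv2.putText(P,str(x0+i),(i*f+1,22),0,.33,(0,0,255),1)
    for i in range(0,h,5):
        cv2.line(P,(0,i*f),(6 if (y0+i)%10 else 14,i*f),(0,0,255),1)
        if (y0+i)%10==0: cv2.putText(P,str(y0+i),(14,i*f+4),0,.33,(0,0,255),1)
    return P
E
python3 - <<'E'
from zoom import *
a=cv2.imread('pics/scene0.png');b=cv2.imread('pics/top0.png')
o=np.vstack([np.hstack([panel(b,178,198,40,30,10),panel(a,376,196,40,30,10)]),np.hstack([panel(b,402,238,40,30,10),panel(a,228,318,40,30,10)])])
b2=cv2.imwrite('pics/z1.png',o)
E
```

```text
(no output)
```

View pics/z1.png

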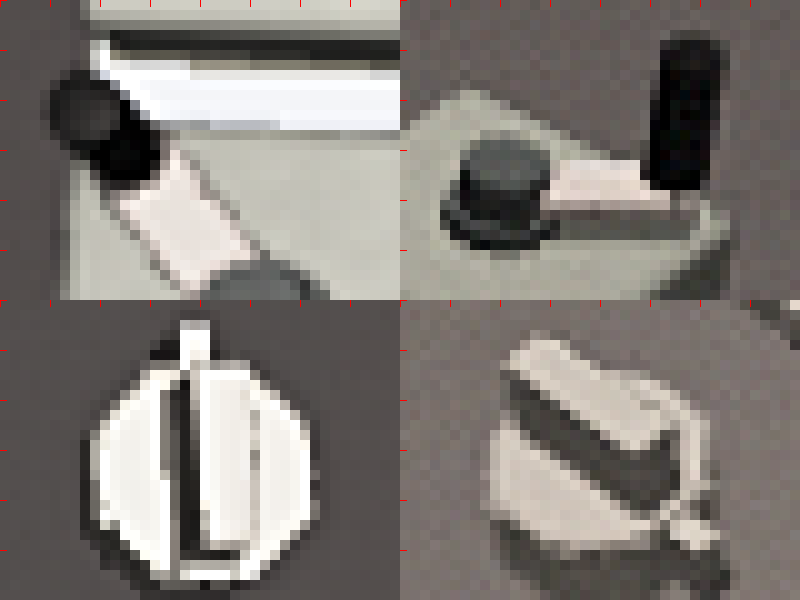

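```bash
cat > m2.py <<'E'
from h import *
s,t=shot('scene'),shot('top')
H,e=tri(s,(405.0,201.2),t,(186.3,208.3)); print('handle top',H,e, plane(t,186.3,208.3,148),plane(s,405,201.2,148))
U,e=tri(s,(386,211),t,(204,230)); print('hub',U,e,np.linalg.norm((H-U)[:2]))
B,e=tri(s,(247.5+6.2-5,318+7.5),t,(424.0,252.8)); print('bar?',B,e)
print('bar top z48',plane(t,424.0,252.8,48),'skirt z22.5',plane(t,421.4,255.,22.5),'nose z14',plane(t,420.9,239.7,14))
# white bed corner etc. rods middle
print('mid rod', [plane(t,u,239,30) for u in (280,315)])
# bar direction: bar right edge top->bottom
for u,v in((421.4,244),(422.6,262)): print(plane(t,u,v,48))
E
python3 m2.py
```

```text
handle top [556.77890437 198.37103713 144.51944127] 2.0889081675252874 [555.03266371 196.78264546 148.        ] [559.5112907  195.01651339 148.        ]
hub [517.03691895 166.51327372 109.24096565] 5.422343046511699 50.934688521916605
bar? [ 474.34621955 -335.52302489   48.01204902] 6.901013510428459
bar top z48 [ 472.13826995 -338.17978779   48.        ] skirt z22.5 [ 471.28475569 -337.00212611   22.5       ] nose z14 [ 510.11574607 -339.06418101   14.        ]
mid rod [array([ 5.09772080e+02, -4.68418275e-01,  3.00000000e+01]), array([509.48796128, -83.87872534,  30.        ])]
[ 493.06851179 -333.00041259   48.        ]
[ 450.43252119 -333.99676389   48.        ]
```

```bash
python3 -m pendant '[[0,0,0,0,0,8.03,0.085],[0,0,0,0,0,8.03,0.085],[0,0,0,0,0,8.03,0.085],[-0.0177,0.045,0,0,0,0,0.085],[-0.0177,0.045,0,0,0,0,0.085],[-0.0177,0.045,0,0,0,0,0.085],[-0.0177,0.045,0,0,0,0,0.085],[-0.0177,0.045,0,0,0,0,0.085],[-0.0177,0.045,0,0,0,0,0.085],[-0.0177,0.045,0,0,0,0,0.085],[-0.0177,0.045,0,0,0,0,0.085],[-0.0177,0.045,0,0,0,0,0.085]]'
python3 - <<'E'
from zoom import *
s=shot('scene'); t=shot('top')
cv2.imwrite('pics/t2.png',t['image'][...,::-1])
# grey knob & others now unobstructed
b=t['image'][...,::-1].copy(); a=s['image'][...,::-1].copy()
cv2.imwrite('pics/z2.png',np.vstack([np.hstack([panel(b,180,200,50,37,8),panel(a,370,196,50,37,8)]),np.hstack([panel(b,180,160,80,60,5),panel(b,250,200,80,60,5)])]))
E
```

```text
clock: 1.5
position: [414.7, -163.5, 256.7]
ee_rot: [-0.0, 1.0, -0.0, 0.001]
contact_force: [1.4, -1.1, -0.8]
gripper_width: 84.7
grasp_force: 0.0
```

View pics/z2.png

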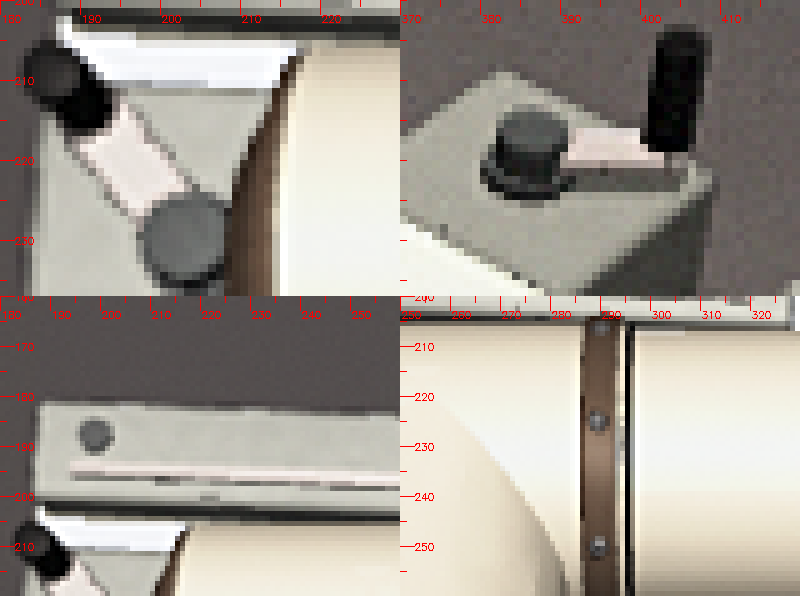

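```bash
python3 - <<'E'
from h import *
s,t=shot('scene'),shot('top')
print(tri(s,(386.1,210.6),t,(202.9,229.5)))
for z in(108,112,116): print(z,plane(t,202.9,229.5,z),plane(s,386.1,210.6,z))
print('rods',plane(t,297,239,30))
E
python3 -m pendant '[[-0.0177,0.045,0,0,0,0,0.06],[-0.0177,0.045,0,0,0,0,0.06],[-0.0177,0.045,0,0,0,0,0.06],[-0.0177,0.045,0,0,0,0,0.06],[-0.0177,0.045,0,0,0,0,0.06],[-0.0177,0.045,0,0,0,0,0.06],[-0.0177,0.045,0,0,0,0,0.06],[-0.0177,0.045,0,0,0,0,0.06],[0,0,0,0,0,0,0.06]]'
```

```text
(array([517.27551657, 168.17719594, 110.09697137]), np.float64(3.546702032995692))
108 [516.36532163 167.37599694 108.        ] [516.81089181 172.41502172 108.        ]
112 [515.48355308 166.52481576 112.        ] [519.44464105 167.67399007 112.        ]
116 [514.60178452 165.67363459 116.        ] [522.07839029 162.93295843 116.        ]
rods [509.63415007 -40.98161618  30.        ]
clock: 2.6
position: [558.3, 197.4, 254.9]
ee_rot: [-0.001, 1.0, -0.0, 0.0]
contact_force: [-0.9, -1.3, 0.5]
gripper_width: 60.1
grasp_force: 0.0
```

```bash
python3 -m pendant '[[0.001,-0.001,0.04,0,0,0,0.06],[0,0,0.04,0,0,0,0.06],[0,0,0.023,0,0,0,0.06],[0,0,0.02,0,0,0,0.06],[0,0,0,0,0,0,0.01],[0,0,0,0,0,0,0.01],[0,0,0,0,0,0,0.01],[0,0,0,0,0,0,0.01],[0,0,0,0,0,0,0.01],[0,0,0,0,0,0,0.01]]'
```

```text
clock: 3.6
position: [556.4, 194.4, 134.8]
ee_rot: [-0.001, 1.0, 0.001, 0.002]
contact_force: [3.6, 2.1, 1.1]
gripper_width: 16.4
grasp_force: 58.6
```

```bash
cat > circ.py <<'E'
import numpy as np,sys
f0,step,n=map(float,sys.argv[1:4]); f=np.radians(f0+step*np.arange(int(n)+1))
p=48*np.c_[np.sin(f),np.cos(f)]; d=np.diff(np.round(p,1),axis=0)
print(','.join('[%.4f,%.4f,0,0,0,0,0.01]'%(-a/1000,b/1000) for a,b in d))
E
python3 circ.py 54 12 8; python3 circ.py 150 15 12;python3 circ.py 330 15 12
```

```text
[-0.0051,-0.0087,0,0,0,0,0.01],[-0.0031,-0.0095,0,0,0,0,0.01],[-0.0010,-0.0100,0,0,0,0,0.01],[0.0010,-0.0100,0,0,0,0,0.01],[0.0031,-0.0095,0,0,0,0,0.01],[0.0051,-0.0087,0,0,0,0,0.01],[0.0067,-0.0075,0,0,0,0,0.01],[0.0081,-0.0059,0,0,0,0,0.01]
[0.0116,-0.0048,0,0,0,0,0.01],[0.0124,-0.0016,0,0,0,0,0.01],[0.0124,0.0016,0,0,0,0,0.01],[0.0116,0.0048,0,0,0,0,0.01],[0.0099,0.0077,0,0,0,0,0.01],[0.0077,0.0099,0,0,0,0,0.01],[0.0048,0.0116,0,0,0,0,0.01],[0.0016,0.0124,0,0,0,0,0.01],[-0.0016,0.0124,0,0,0,0,0.01],[-0.0048,0.0116,0,0,0,0,0.01],[-0.0077,0.0099,0,0,0,0,0.01],[-0.0099,0.0077,0,0,0,0,0.01]
[-0.0116,0.0048,0,0,0,0,0.01],[-0.0124,0.0016,0,0,0,0,0.01],[-0.0124,-0.0016,0,0,0,0,0.01],[-0.0116,-0.0048,0,0,0,0,0.01],[-0.0099,-0.0077,0,0,0,0,0.01],[-0.0077,-0.0099,0,0,0,0,0.01],[-0.0048,-0.0116,0,0,0,0,0.01],[-0.0016,-0.0124,0,0,0,0,0.01],[0.0016,-0.0124,0,0,0,0,0.01],[0.0048,-0.0116,0,0,0,0,0.01],[0.0077,-0.0099,0,0,0,0,0.01],[0.0099,-0.0077,0,0,0,0,0.01]
```

```bash
python3 -m pendant '[[-0.0051,-0.0087,0,0,0,0,0.01],[-0.0031,-0.0095,0,0,0,0,0.01],[-0.0010,-0.0100,0,0,0,0,0.01],[0.0010,-0.0100,0,0,0,0,0.01]]'
python3 -m pendant '[[0.0031,-0.0095,0,0,0,0,0.01],[0.0051,-0.0087,0,0,0,0,0.01],[0.0067,-0.0075,0,0,0,0,0.01],[0.0081,-0.0059,0,0,0,0,0.01]]'
```

```text
clock: 4.0
position: [562.7, 155.2, 134.4]
ee_rot: [-0.0, 1.0, 0.0, -0.0]
contact_force: [-6.0, 5.7, 8.1]
gripper_width: 16.7
grasp_force: 59.4
clock: 4.4
position: [539.9, 125.8, 134.4]
ee_rot: [0.0, 1.0, 0.003, 0.001]
contact_force: [-4.4, 15.5, 5.5]
gripper_width: 16.4
grasp_force: 59.4
```

```bash
python3 -m pendant '[[0.0116,-0.0048,0,0,0,0,0.01],[0.0124,-0.0016,0,0,0,0,0.01],[0.0124,0.0016,0,0,0,0,0.01],[0.0116,0.0048,0,0,0,0,0.01],[0.0099,0.0077,0,0,0,0,0.01],[0.0077,0.0099,0,0,0,0,0.01]]'
python3 -m pendant '[[0.0048,0.0116,0,0,0,0,0.01],[0.0016,0.0124,0,0,0,0,0.01],[-0.0016,0.0124,0,0,0,0,0.01],[-0.0048,0.0116,0,0,0,0,0.01],[-0.0077,0.0099,0,0,0,0,0.01],[-0.0099,0.0077,0,0,0,0,0.01]]'
```

```text
clock: 5.0
position: [476.2, 141.5, 134.6]
ee_rot: [-0.001, 1.0, 0.0, 0.002]
contact_force: [7.3, -0.4, 1.1]
gripper_width: 16.8
grasp_force: 59.0
clock: 5.6
position: [489.3, 207.6, 134.5]
ee_rot: [0.0, 1.0, 0.0, -0.003]
contact_force: [-11.3, 7.5, 11.2]
gripper_width: 16.7
grasp_force: 60.3
```

```bash
python3 -m pendant '[[-0.0116,0.0048,0,0,0,0,0.01],[-0.0124,0.0016,0,0,0,0,0.01],[-0.0124,-0.0016,0,0,0,0,0.01],[-0.0116,-0.0048,0,0,0,0,0.01],[-0.0099,-0.0077,0,0,0,0,0.01],[-0.0077,-0.0099,0,0,0,0,0.01],[-0.0048,-0.0116,0,0,0,0,0.01],[-0.0016,-0.0124,0,0,0,0,0.01],[0.0016,-0.0124,0,0,0,0,0.01],[0.0048,-0.0116,0,0,0,0,0.01],[0.0077,-0.0099,0,0,0,0,0.01],[0.0099,-0.0077,0,0,0,0,0.01]]'
python3 -m pendant '[[0.0116,-0.0048,0,0,0,0,0.01],[0.0124,-0.0016,0,0,0,0,0.01],[0.0124,0.0016,0,0,0,0,0.01],[0.0116,0.0048,0,0,0,0,0.01],[0.0099,0.0077,0,0,0,0,0.01],[0.0077,0.0099,0,0,0,0,0.01]]'
python3 circ.py 330 10 6
```

```text
clock: 6.8
position: [540.1, 125.9, 134.4]
ee_rot: [0.0, 1.0, 0.003, 0.001]
contact_force: [-4.9, 16.0, 6.4]
gripper_width: 16.7
grasp_force: 60.0
clock: 7.4
position: [476.1, 141.7, 134.6]
ee_rot: [-0.0, 1.0, 0.0, 0.002]
contact_force: [6.4, -0.3, 2.4]
gripper_width: 16.4
grasp_force: 59.4
[-0.0076,0.0035,0,0,0,0,0.01],[-0.0081,0.0022,0,0,0,0,0.01],[-0.0083,0.0007,0,0,0,0,0.01],[-0.0083,-0.0007,0,0,0,0,0.01],[-0.0081,-0.0022,0,0,0,0,0.01],[-0.0076,-0.0035,0,0,0,0,0.01]
```

```bash
python3 -m pendant '[[0.0048,0.0116,0,0,0,0,0.01],[0.0016,0.0124,0,0,0,0,0.01],[-0.0016,0.0124,0,0,0,0,0.01],[-0.0048,0.0116,0,0,0,0,0.01],[-0.0077,0.0099,0,0,0,0,0.01],[-0.0099,0.0077,0,0,0,0,0.01]]'
python3 -m pendant '[[-0.0076,0.0035,0,0,0,0,0.01],[-0.0081,0.0022,0,0,0,0,0.01],[-0.0083,0.0007,0,0,0,0,0.01],[0,0,0,0,0,0,0.01]]'
```

```text
clock: 8.0
position: [489.4, 207.8, 134.5]
ee_rot: [0.0, 1.0, 0.0, -0.003]
contact_force: [-10.4, 5.9, 12.0]
gripper_width: 16.7
grasp_force: 60.5
clock: 8.4
position: [517.4, 216.1, 134.7]
ee_rot: [-0.001, 1.0, 0.002, 0.002]
contact_force: [-1.0, 7.0, 5.6]
gripper_width: 16.8
grasp_force: 60.0
```

```bash
python3 -m pendant '[[-0.0040,0,0,0,0,0,0.01],[0,0,0,0,0,0,0.01],[0,0,0,0,0,0,0.01]]'
```

```text
clock: 8.7
position: [519.0, 216.0, 134.6]
ee_rot: [-0.0, 1.0, 0.002, -0.0]
contact_force: [-8.6, 11.0, 10.2]
gripper_width: 17.0
grasp_force: 60.6
```

```bash
python3 -m pendant '[[0.001,0,0,0,0,0,0.06],[0,0,0,0,0,0,0.06],[0,0,0,0,0,0,0.06],[0,0,0,0,0,0,0.06],[0,0,-0.04,0,0,0,0.06],[0,0,-0.04,0,0,0,0.06],[0,0,-0.04,0,0,0,0.06]]'
python3 -m pendant '[[0.004,-0.046,0,0,0,0,0.06],[0.004,-0.046,0,0,0,0,0.06],[0.004,-0.046,0,0,0,0,0.06],[0.004,-0.046,0,0,0,0,0.06],[0.004,-0.046,0,0,0,0,0.06],[0.004,-0.046,0,0,0,0,0.06],[0.004,-0.046,0,0,0,0,0.06],[0.004,-0.046,0,0,0,0,0.06],[0.004,-0.046,0,0,0,0,0.06],[0.004,-0.046,0,0,0,0,0.06],[0.004,-0.046,0,0,0,0,0.06],[0.003,-0.046,0,0,0,0,0.06]]'
python3 - <<'E'
from zoom import *
s=shot('scene','s3.png'); t=shot('top','t3.png')
b=t['image'][...,::-1].copy(); a=s['image'][...,::-1].copy()
cv2.imwrite('pics/z3.png',np.vstack([np.hstack([panel(b,275,215,50,37,8),panel(a,300,240,50,37,8)]),np.hstack([panel(b,380,220,67,50,6),panel(a,225,290,67,50,6)])[:,:800]]) )
E
```

```text
clock: 9.4
position: [518.8, 212.7, 254.1]
ee_rot: [0.0, 1.0, -0.001, -0.001]
contact_force: [0.7, 0.7, 0.1]
gripper_width: 59.8
grasp_force: 0.0
clock: 10.6
position: [471.3, -340.6, 253.0]
ee_rot: [0.0, 1.0, 0.0, -0.0]
contact_force: [0.7, 0.4, 0.8]
gripper_width: 60.1
grasp_force: 0.0
```

View pics/z3.png

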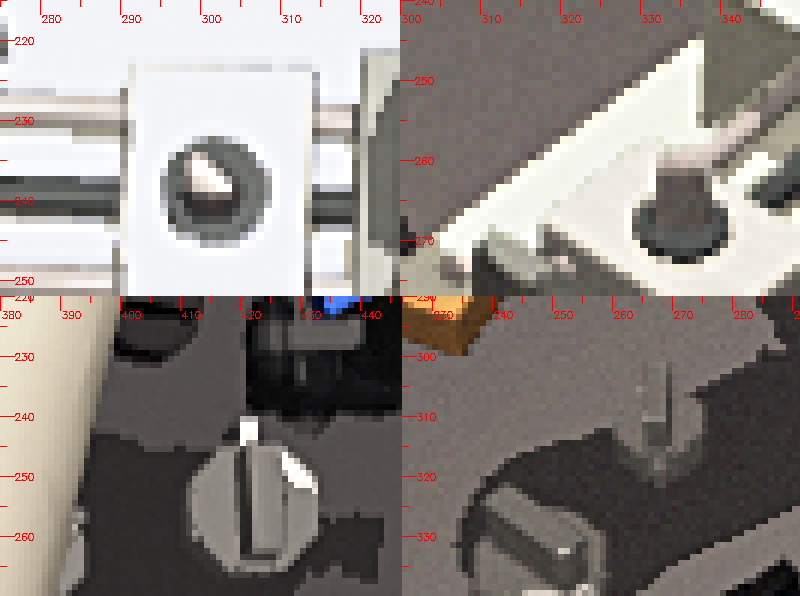

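The top view shows the carriage out, with the dark collar centred at about (301.5,238.4) and the D tip bright at about (300,236). The large grey knob is unmoved at about (421,254). I'll zoom in on the shaft.

Run:
```python
from zoom import *
b=cv2.imread('pics/t3.png');a=cv2.imread('pics/s3.png')
def en(p): return cv2.cvtColor(cv2.cvtColor(p,6),8)
cv2.imwrite('pics/z4.png',np.hstack([panel(b,293,229,20,20,20),panel(a,325,253,20,20,20)]))
np.set_printoptions(linewidth=200)
print('\n'.join(' '.join('%3d'%v for v in r) for r in b[230:247,294:311].max(2)))
```

```text
247 247 247 247 248 249 251 252 252 250 249 248 247 247 247 247 247
247 248 248 249 252 252 252 249 251 252 253 253 250 248 247 247 247
248 248 251 255 251 211 174 121 139 187 229 252 255 250 248 247 247
248 251 255 248 164 103 100 101 106 105 100 134 255 255 250 248 247
250 255 210  85 111 226 175  99 105 116 113 104 127 255 254 249 247
253 255 101  99 174 255 255 171  85 107 115 111 113 198 255 252 248
255 221  99  89 159 255 254 255 176  81 108 116 109 114 204 255 249
255 141 107 110 117 234 244 255 255 175  84 113 117 112 160 255 250
255 146 107  96 106 211 229 243 255 255  70  97 121 112 149 255 250
255 162 103  64  44  90  94 127 112 118  59  96 119 109 151 255 250
255 197 107 117  43  52  59  65  58  51  58 114 118 116 192 255 250
255 230  85 116  70  52  56  57  57  55  81 124 115 136 255 254 248
254 255  63 112 115  70  76  81  80  80 126 118 105 179 255 250 248
250 255 186 105 111 113 120 124 124 122 116  97 152 246 254 248 248
248 254 255 187 194 159  99 113 104 120 120 178 248 255 250 248 247
248 249 252 255 255 251 179 194 184 203 218 255 254 250 248 248 247
247 247 248 249 251 254 255 255 255 255 255 251 249 248 247 247 247
```

View pics/z4.png

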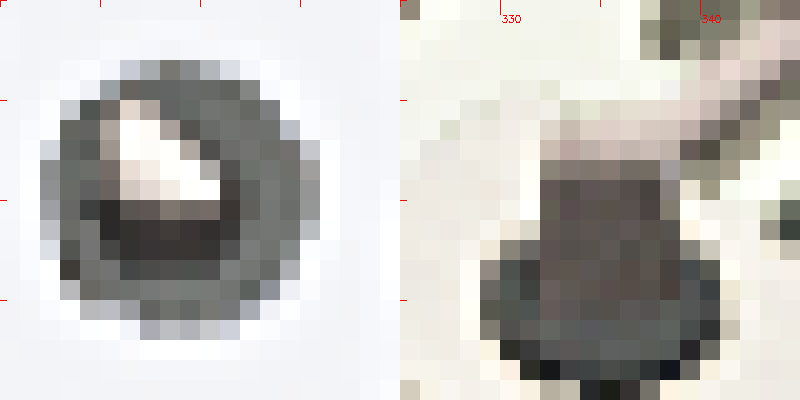

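Run:
```python
from h import *
s,t=shot('scene'),shot('top')
def ell(d,box,lo,hi):
    x0,y0,x1,y1=box; g=d['image'][y0:y1,x0:x1].max(2)
    g=cv2.resize(g,None,fx=8,fy=8,interpolation=cv2.INTER_CUBIC)
    c=max(cv2.findContours((g<hi).astype(np.uint8),cv2.RETR_EXTERNAL,cv2.CHAIN_APPROX_NONE)[0],key=cv2.contourArea)
    e=cv2.fitEllipse(cv2.convexHull(c)); return (np.array(e[0])+.5)/8-.5+[x0,y0],np.array(e[1])/8
ct,at=ell(t,(292,228,312,249),0,180)
print('collar top',ct,at)
for z in(45,48): print(plane(t,*ct,z))
# carriage edges in top at z45 -> world
print('carriage edges',plane(t,290.7,238,45),plane(t,313.7,238,45),plane(t,302,222.8,45))
# flat edge ends
p,q=plane(t,299.9,233.9,75),plane(t,304.2,238.4,75); d=q-p; print('flat',p,q,np.arctan2(d[0],-d[1])*-1+0, 'normal yaw',np.arctan2(-d[1]*-1*-1, 0) if 0 else np.degrees(np.arctan2(d[0],-d[1])))
print('scene collar',plane(s,335,267.5,45))
P=plane(t,*ct,46)
for z in (46,75): print('scene pix',z,pix(s,[P[0],P[1],z]),'top',pix(t,[P[0],P[1],z]))
g=s['image'][253:274,326:344].max(2)
print('\n'.join(' '.join('%3d'%v for v in r) for r in g))
```

```text
collar top [301.34556866 238.42043877] [13.35288334 13.79323578]
[507.97017378 -51.72375661  45.        ]
[507.36259036 -51.801376    48.        ]
carriage edges [509.06610401 -26.6446093   45.        ] [508.88141746 -80.82467938  45.        ] [545.71886443 -53.2115113   45.        ]
flat [512.52434497 -49.15403619  75.        ] [501.91990949 -59.06084506  75.        ] 0.8193969685294025 normal yaw -46.9479880425487
scene collar [509.25632866 -49.83644177  45.        ]
scene pix 46 [334.11887842 267.36358234] top [301.34556866 238.42043877]
scene pix 75 [334.4116594  259.30565448] top [301.02369295 235.91933897]
253 255 247 244 246 244 244 245 244 247 255 205 117 109 109 107 163 139
253 248 244 245 245 244 244 244 245 246 255 149  99 107 125 133 201 222
246 245 246 245 246 245 245 245 245 246 255 180  90 177 141 211 229 226
245 245 245 245 245 245 247 246 245 247 250 248 250 230 212 232 220 192
245 245 247 247 237 242 234 248 250 247 250 254 241 228 223 208 170 109
246 246 235 228 240 241 240 218 230 221 225 231 227 220 200 154 113 152
247 225 241 238 240 246 225 201 220 227 224 217 
[... 331 characters left out ...]
 224  96  89  94  89  86  84  85 246 255 244 245 158
238 242 246 242 132 103  93  93  92  91  85  91  80 133 203 251 247 243
237 242 255 144  80  66  95  87  87  88  85  92  72  77  91 255 246 247
239 241 255 104  87  73 101  95  91  93  87  91  78  84  65 245 246 241
239 241 255  91  87  85  99  87  89  84  86  86  89  78  65 226 248 243
240 241 253 126  84  90  92  89  90  87  93  93  91  84  50 197 246 242
240 241 248 251  43  65  87  92  96  95  95  89  90  45 107 247 242 240
247 243 245 252 248  49  28  63  73  74  71  44  25 104 245 248 241 239
247 249 245 245 255 248 183 190  35  26  53 117 255 249 247 241 241 238
163 235 247 250 245 249 245 251 243 248 245 241 252 248 242 240 239 238
```

```bash
python3 -m pendant '[[-0.0005,0.003,0.03,0,0,0,0.045],[0,0,0.045,0,0,0,0.045],[0,0,0.045,0,0,0,0.045],[0,0,0.04,0,0,0,0.045],[0,0,0.025,0,0,0,0.045],[0,0,0.015,0,0,0,0.045],[0,0,0,0,0,0,0.045]]'
```

```text
clock: 11.5
position: [471.4, -333.6, 51.0]
ee_rot: [-0.001, 1.0, 0.001, -0.003]
contact_force: [-0.1, -0.3, 0.1]
gripper_width: 45.2
grasp_force: 0.0
```

```bash
python3 -m pendant '[[0,-0.0035,0,0,0,0,0.045],[0,0,0,0,0,0,0.005],[0,0,0,0,0,0,0.005],[0,0,0,0,0,0,0.005],[0,0,0,0,0,0,0.005],[0,0,0,0,0,0,0.005],[0,0,0,0,0,0,0.005]]'
python3 -c "
from h import *
for i in range(3): s=arm.read_state(); print(s['position'],s['contact_force'],s['ee_rot'])"
```

```text
clock: 12.2
position: [473.8, -339.4, 54.7]
ee_rot: [-0.0, 1.0, -0.001, 0.001]
contact_force: [-0.2, 1.4, 6.6]
gripper_width: 12.6
grasp_force: 60.2
[ 473.84581778 -339.35427992   54.71032372] [-0.21641746  1.40509457  6.56388842] [-4.41472207e-04  9.99998964e-01 -5.96348587e-04  1.23329059e-03]
[ 473.84581778 -339.35427992   54.71032372] [-0.21641746  1.40509457  6.56388842] [-4.41472207e-04  9.99998964e-01 -5.96348587e-04  1.23329059e-03]
[ 473.84581778 -339.35427992   54.71032372] [-0.21641746  1.40509457  6.56388842] [-4.41472207e-04  9.99998964e-01 -5.96348587e-04  1.23329059e-03]
```

```bash
python3 -m pendant '[[0,0,-0.03,0,0,0,0.005],[0,0,-0.04,0,0,0,0.005],[0,0,-0.03,0,0,0,0.005],[-0.0057,0.047,0,0,0,0,0.005],[-0.0057,0.047,0,0,0,0,0.005],[-0.0057,0.047,0,0,0,0,0.005],[-0.0057,0.047,0,0,0,0,0.005],[-0.0057,0.047,0,0,0,0,0.005],[-0.0057,0.047,0,0,0,0,0.005]]'
python3 -m pendant '[[0,0,0,0,0,7.67,0.005],[0,0,0,0,0,7.67,0.005],[0,0,0,0,0,7.67,0.005],[0,0,0,0,0,7.67,0.005],[0,0,0,0,0,7.67,0.005],[0,0,0,0,0,7.67,0.005],[0,0,0,0,0,0,0.005],[0,0,0,0,0,0,0.005]]'
python3 - <<'E'
from zoom import *
P=[]
for i in range(4):
    s=shot('scene'); P.append(arm.read_state()['position'])
print(np.array(P)); t=shot('top')
cv2.imwrite('pics/s5.png',s['image'][...,::-1]);cv2.imwrite('pics/t5.png',t['image'][...,::-1])
b=cv2.imread('pics/t5.png');a=cv2.imread('pics/s5.png')
cv2.imwrite('pics/z5.png',np.hstack([panel(b,270,205,66,75,6),panel(a,303,205,66,75,6)]))
E
```

```text
clock: 13.1
position: [506.3, -55.3, 153.2]
ee_rot: [0.0, 1.0, 0.0, -0.0]
contact_force: [0.5, -0.3, -1.1]
gripper_width: 12.6
grasp_force: 59.4
clock: 13.9
position: [506.6, -57.2, 153.1]
ee_rot: [0.39, 0.921, -0.0, -0.0]
contact_force: [-0.3, 0.4, -0.4]
gripper_width: 12.8
grasp_force: 59.4
[[506.70917829 -57.15093317 153.18176602]
 [506.76290881 -57.12799299 153.20513262]
 [506.80985889 -57.13244862 153.25111837]
 [506.87046728 -57.08221399 153.27428077]]
```

View pics/z5.png

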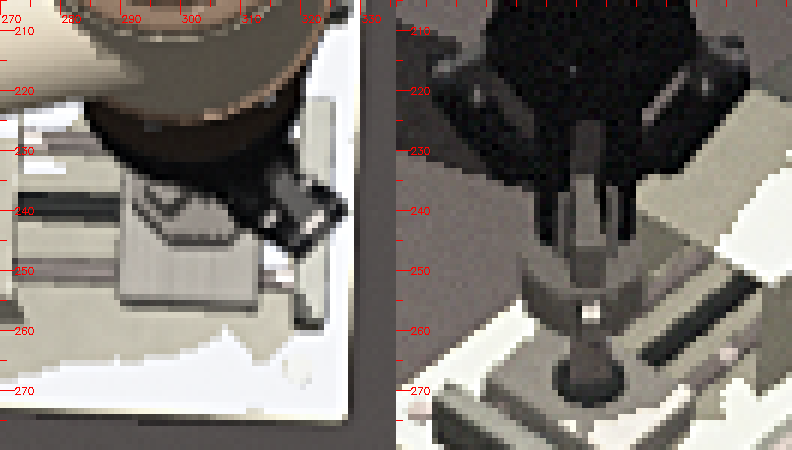

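Run:
```python
from zoom import *
s,t=shot('scene'),shot('top')
T=arm.read_state()['position']; print(T)
zb=T[2]-54.7
for n,d in(('scene',s),('top',t)):
    for z,nm in((0,'bot'),(22.5,'skirt'),(48,'bar')): print(n,nm,pix(d,[T[0],T[1],zb+z]))
    yaw=np.radians(-46); print(n,'nose',pix(d,[T[0]+36*np.cos(yaw),T[1]+36*np.sin(yaw),zb+12]))
    a=np.linspace(0,2*np.pi,60); c=np.array([pix(d,[T[0]+27.5*np.cos(q),T[1]+27.5*np.sin(q),zb+11]) for q in a]); print(n,'ext',c.min(0),c.max(0))
a=cv2.imread('pics/s5.png');b=cv2.imread('pics/t5.png')
def st(p): return np.clip(p.astype(float)*1.8,0,255).astype(np.uint8)
cv2.imwrite('pics/z6.png',np.hstack([panel(st(b),280,220,40,50,10),panel(st(a),315,232,40,50,10)]))
```

```text
[506.92810038 -57.05918882 153.29622835]
scene bot [333.11806652 253.48634664]
scene skirt [333.33839702 246.88071871]
scene bar [333.59459681 239.18931855]
scene nose [334.7100853  259.62207759]
scene ext [322.40041311 243.18947214] [344.05084973 257.61904231]
top bot [303.10208309 234.15402555]
top skirt [302.87530687 232.06093867]
top bar [302.60793431 229.59324419]
top nose [314.53151845 222.10976954]
top ext [290.70324209 221.16953499] [315.28043355 245.20268143]
```

View pics/z6.png

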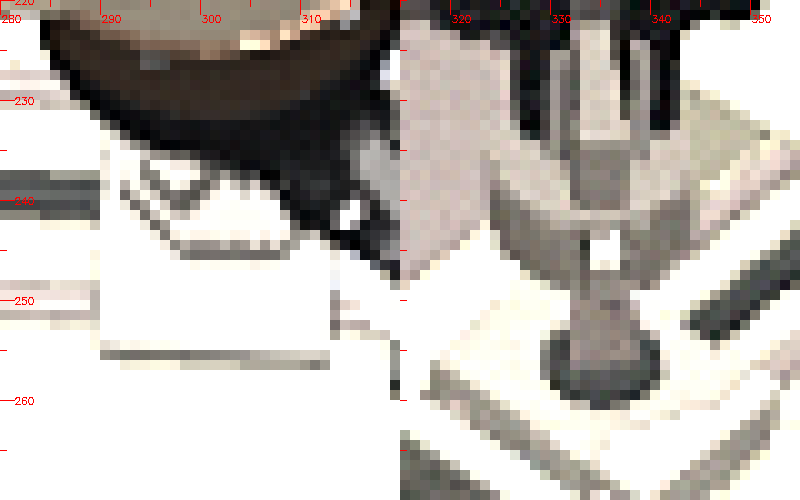

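```bash
python3 -m pendant '[[0.0032,0.0041,0.008,0,0,0,0.005],[0,0,0.008,0,0,0,0.005],[0,0,0.004,0,0,0,0.005],[0,0,0,0,0,0,0.005],[0,0,0,0,0,0,0.005]]'
```

```text
clock: 14.75
position: [507.7, -52.0, 133.1]
ee_rot: [0.391, 0.921, -0.0, -0.0]
contact_force: [-0.5, 0.5, -1.2]
gripper_width: 12.7
grasp_force: 59.4
```

```bash
python3 -m pendant '[[0,0,0.003,0,0,0,0.005],[0,0,0.003,0,0,0,0.005],[0,0,0,0,0,0,0.005],[0,0,0,0,0,0,0.005]]'
```

```text
clock: 15.15
position: [507.7, -51.9, 127.3]
ee_rot: [0.391, 0.921, -0.0, -0.0]
contact_force: [-0.1, 0.4, -0.2]
gripper_width: 12.6
grasp_force: 59.4
```

```bash
python3 -m pendant '[[0,0,0.003,0,0,0,0.005],[0,0,0,0,0,0,0.005],[0,0,0,0,0,0,0.005]]'
```

```text
clock: 15.45
position: [508.1, -52.0, 124.3]
ee_rot: [0.391, 0.921, 0.0, 0.0]
contact_force: [2.0, -0.8, -0.7]
gripper_width: 12.6
grasp_force: 59.3
```

```bash
python3 -m pendant '[[0,0,0.003,0,0,0,0.005],[0,0,0,0,0,0,0.005],[0,0,0,0,0,0,0.005]]'
```

```text
clock: 15.75
position: [508.0, -51.9, 121.3]
ee_rot: [0.391, 0.921, 0.0, 0.0]
contact_force: [2.3, -1.0, -1.9]
gripper_width: 12.3
grasp_force: 59.3
```

```bash
python3 -m pendant '[[0,0,0.003,0,0,0,0.005],[0,0,0.003,0,0,0,0.005],[0,0,0,0,0,0,0.005],[0,0,0,0,0,0,0.005]]'
```

```text
clock: 16.15
position: [508.0, -52.0, 115.2]
ee_rot: [0.391, 0.921, 0.0, 0.0]
contact_force: [3.9, -3.3, -2.2]
gripper_width: 12.6
grasp_force: 59.3
```

```bash
python3 -m pendant '[[0,0,0.003,0,0,0,0.005],[0,0,0.002,0,0,0,0.005],[0,0,0,0,0,0,0.005],[0,0,0,0,0,0,0.005]]'
```

```text
clock: 16.55
position: [508.0, -52.0, 110.3]
ee_rot: [0.391, 0.921, 0.0, 0.0]
contact_force: [3.5, -3.1, -0.4]
gripper_width: 12.7
grasp_force: 59.5
```

```bash
python3 -m pendant '[[-0.0005,0,0.002,0,0,0,0.005],[0,0,0.002,0,0,0,0.005],[0,0,0,0,0,0,0.005],[0,0,0,0,0,0,0.005]]'
```

```text
clock: 16.95
position: [508.2, -52.1, 107.2]
ee_rot: [0.391, 0.921, 0.0, 0.0]
contact_force: [1.1, -1.0, 7.4]
gripper_width: 12.6
grasp_force: 60.4
```

```bash
python3 -m pendant '[[0,0,0.002,0,0,0,0.005],[0,0,0,0,0,0,0.005],[0,0,0,0,0,0,0.005],[0,0,0,0,0,0,0.005]]'
```

```text
clock: 17.35
position: [508.2, -52.1, 105.5]
ee_rot: [0.391, 0.921, 0.0, 0.0]
contact_force: [0.4, -2.1, 8.7]
gripper_width: 12.5
grasp_force: 60.7
```

```bash
python3 -m pendant '[[0,0,0.002,0,0,0,0.005],[0,0,0.002,0,0,0,0.005],[0,0,0,0,0,0,0.005],[0,0,0,0,0,0,0.005]]'
python3 -m pendant '[[0,0,0.002,0,0,0,0.005],[0,0,0,0,0,0,0.005],[0,0,0,0,0,0,0.005],[0,0,0,0,0,0,0.005]]'
```

```text
clock: 17.75
position: [508.3, -52.2, 102.5]
ee_rot: [0.39, 0.921, 0.0, 0.001]
contact_force: [-1.6, -0.0, 15.7]
gripper_width: 12.8
grasp_force: 61.6
clock: 18.15
position: [508.4, -52.2, 102.4]
ee_rot: [0.39, 0.921, -0.0, 0.001]
contact_force: [-5.8, 0.5, 28.3]
gripper_width: 12.3
grasp_force: 63.3
```

```bash
python3 -m pendant '[[0,0,0.001,0,0,0,0.005],[0,0,0,0,0,0,0.005],[0,0,0,0,0,0,0.005],[0,0,0,0,0,0,0.005]]'
```

```text
clock: 18.55
position: [508.5, -52.2, 102.3]
ee_rot: [0.39, 0.921, -0.0, 0.001]
contact_force: [-8.8, 2.1, 33.7]
gripper_width: 12.8
grasp_force: 64.2
```

Run:
```python
from zoom import *
s,t=shot('scene'),shot('top')
T=np.array([507.7,-52,0]); y=np.radians(-46)
for z in(45,47,55): print(z,'axis',pix(s,T+[0,0,z]),'near skirt bottom',pix(s,T+[27.5*np.cos(-.93),27.5*np.sin(-.93),z]),'nose top',pix(s,T+[36*np.cos(y),36*np.sin(y),z+16]))
h=pix(t,[518.5,215,148]);print('handle top',h)
st=lambda p: np.clip(p.astype(float)*1.8,0,255).astype(np.uint8)
a=s['image'][...,::-1];b=t['image'][...,::-1]
cv2.imwrite('pics/z7.png',np.hstack([panel(st(a),310,235,50,50,8),panel(b.copy(),180,190,50,50,8)]))
print(arm.read_state()['contact_force'],arm.read_state()['position'])
```

```text
45 axis [334.03021697 267.67623804] near skirt bottom [333.77485995 275.02914325] nose top [335.64164528 272.91616748]
47 axis [334.05002355 267.12925632] near skirt bottom [333.79474976 274.4809993 ] nose top [335.66390022 272.35784698]
55 axis [334.12966074 264.92938589] near skirt bottom [333.87473039 272.27621048] nose top [335.7533964  270.11195944]
handle top [177.15839249 224.64896167]
[-8.00804169  1.94146399 33.49572158] [508.50996153 -52.17015401 102.29512205]
```

View pics/z7.png

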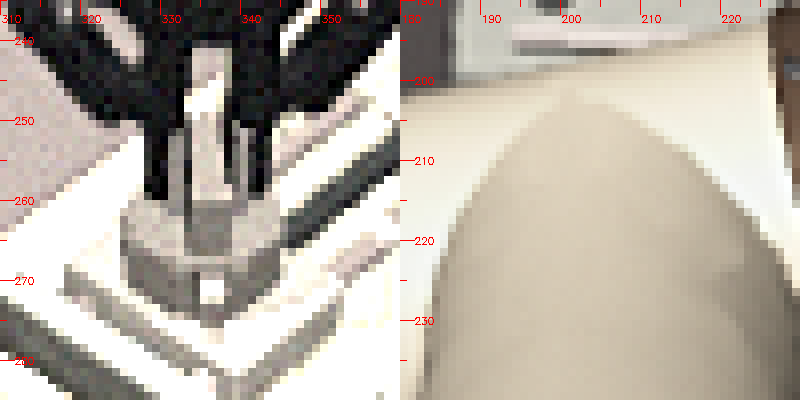

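The final view shows the knob seated: its skirt bottom at about row 274.7 matches 47 mm, which is the fully pressed height, and the nose is towards the flat at (336,271). I'll ease the push a little, then hand in.

```bash
python3 -m pendant '[[0,0,-0.0015,0,0,0,0.005],[0,0,0,0,0,0,0.005],[0,0,0,0,0,0,0.005],[0,0,0,0,0,0,0.005]]' && python3 -c "
from bench import arm
s=arm.read_state(); print(s['contact_force'],s['position'])
print(arm.job_done())"
```

```text
clock: 19.05
position: [508.4, -52.2, 102.4]
ee_rot: [0.39, 0.921, 0.0, 0.001]
contact_force: [-5.0, 0.1, 23.8]
gripper_width: 12.7
grasp_force: 62.8
[-4.9949368   0.06236661 23.80669659] [508.43066775 -52.16832324 102.40288292]
the job is handed in; nothing more can be done
None
```

The job is handed in at about 19 s: crank wound to its stop, grey knob home on the D-shaft with its nose on the flat side, and the shaft pressed to its stop with about 24 N while still gripped; no verdict came back.

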